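# Release the pawl and lower the cell clamp's ratchet arm

### The job

Get the test cell ready for cycling: first press the clamp's yellow pawl tab all the way down so that the pawl comes free of the teeth, then push the red-gripped ratchet arm down past its teeth to its stop, so that the brass contact head sits sprung on the cell. Only press and push, never raise the arm or pick anything up; leave the pawl free, the arm down, the cell in its seat and the other things where they stand.

Things in the scene. Friction and masses are not known exactly. Their poses are not given: they have to be found in the camera images.
- clamp: Cell test clamp bolted to the bench: aluminium base plate 210 x 110 x 15 mm, two blue cheek plates up to 140 mm high. Origin: centre of the base plate's underside on the bench. Its x axis runs lengthwise in the level plane: the red handle lies towards its -x end, the yellow pawl tab overhangs its +x end; z up. Its place and heading on the bench vary.
- hinge_axis (a point): Axis of the ratchet arm, level and parallel to the clamp's y axis: at (30, 0, 130) mm in the clamp's frame.
- clamp_arm (a joint): Ratchet arm's angle, rad. At 0 it slopes up by 0.75 rad above level towards the clamp's -x; the value grows as it is pushed down, and its stop is at 0.76 (level). It starts between 0 and 0.06. The arm is a steel bar with a red flat grip, 85 mm long, 34 mm wide, 16 mm thick, that reaches from 115 to 200 mm from the hinge. The hinge is stiff and stays where it is left; pushing down on the grip takes about 3 to 8 N. While the pawl is in, the teeth stop the arm by about 0.1 rad.
- grip_top (a point): Middle of the red grip's upper face, 165 mm from the hinge along the arm and 8 mm above the arm's centre line; moves with the arm on an arc about the hinge. About 250 mm above the bench with the arm up, 138 mm with it down.
- pawl (a joint): Pawl's angle, rad: 0 = nose between the teeth (start); grows as the yellow tab is pressed down; past 0.2 the nose is clear of the teeth, stop at 0.42. No spring: its stiff pivot stays where it is left; pressing takes about 3 N. The pivot is level, parallel to the clamp's y axis, 48 mm from the tab's middle towards the clamp's -x and 7 mm lower than the tab's top face.
- pawl_pad (a point): Middle of the upper face of the yellow pawl tab, 30 mm (along the clamp's x) x 34 mm, 6 mm thick, about 136 mm above the bench and level at the start, at x = 127 mm in the clamp's frame; it goes down about 20 mm when pressed fully. Room all round and above it.
- cell: Test cell, steel puck with a blue band, diameter 40 mm, 30 mm high, standing in a black ring seat (6 mm high, 43 mm bore) on the base plate at x = -15 mm in the clamp's frame, below the contact head. Origin: centre of its underside. Loose; must stay put.
- contact_head (a joint): Spring travel of the brass contact head, m: 0 while it hangs free, about 0.003 when the arm is fully down and the head is pressed on the cell. The arm drives the head's rod down by about 39 mm.
- spare_cell: Bystander: spare cell with a green band, diameter 40 mm, 30 mm high, loose on the bench beside the clamp. Origin: centre of its underside.
- jar: Bystander: small glass jar with a green cap, diameter 46 mm, 55 mm high, loose. Origin: centre of its underside.
- solvent: Bystander: white bottle with a red cap, diameter 48 mm, 95 mm high, loose. Origin: centre of its underside.
Things that resemble listed ones, but are neither listed nor needed, are in the scene too. Leave any purple look-alike of the cell alone.

How it is judged (in metres and radians):
On the way, in this order (a step that is already met when the one before it is completed fails the run):
1. the pawl is pressed free while the arm is still up (value of joint pawl above 0.3 rad and value of joint clamp_arm below 0.2 rad), for 0.2 s.
2. the arm is pushed down past its teeth, with the pawl free (value of joint clamp_arm above 0.7 rad and value of joint pawl above 0.2 rad), for 0.2 s.
At the end, for the whole second after the job is handed in: The arm is at its lower stop (joint above 0.70 of 0.76 rad) and at rest, the pawl still free (above 0.2 rad), the contact head pressed on the cell (spring travel over 0.8 mm), the cell upright in its seat (all of step 2 and value of joint contact_head above 0.0008 m and z of cell in the frame of clamp below 0.019 m and angle between cell's own z axis and vertical below 0.1 rad and velocity of joint clamp_arm between -0.05 and 0.05 rad/s and linear speed of cell below 0.02 m/s); the robot touches nothing.
It fails at once if the arm is raised (value of joint clamp_arm below -0.12 rad).
It fails at once if the cell is shifted in or lifted from its seat (distance of cell from where it was at the start of the episode above 0.01 m).
It fails at once if a bystander is lifted or moved by more than 20 mm, or tipped (distance of any of spare_cell, jar, solvent from where it was at the start of the episode above 0.02 m or angle between any of spare_cell, jar, solvent's own z axis and vertical above 0.4 rad).
It also fails if it takes over 40 s, if anything falls off the work surface, if the arm or the gripper's body presses on something with over 40 N, if the wrist force passes 120 N, or if a joint passes its speed limit or range.

### The arm

A 7-joint arm with a two-finger parallel gripper is mounted at the origin on the work surface. World frame = base frame: x ahead of the robot, y to its left, z up, the work surface at z = 0. Lengths are in m, angles in degrees, forces in N, time in s.
With the tool pointing down it reaches from about 0.4 to 0.9 m from the base axis. Payload 5.5 kg.
Tool frame: the origin (TCP) lies at the very end of the fingers, on their centre line; the grasp point (between the pads) lies 19 mm behind it; x points along the fingers, y is the direction in which the jaws open and shut, and the axes are right-handed (so a half turn about x gives the same grasp; the last joint's range is limited). The gripper opens to 85 mm and grips with 20 to 120 N. Pads are 22 mm wide; open, the fingers measure 114 mm over their backs; the gripper's body (76 mm by 85 mm) begins 54 mm behind the grasp point. The pads swing forward as they close: fully open they stand 13 mm farther back than shut.
Start: joints at [-59.232, 28.699, -24.465, 88.831, 12.651, 65.22, -12.049], TCP at [0.176, 0.626, 0.204] pointing down, gripper open.
Joint ranges: [-164.97, 164.97], [-17.58, 116.51], [-87.97, 89.64], [11.32, 138.91], [-80.73, 260.73], [10.89, 115.49], [-147.41, 147.41]. Speed limits (degrees/s): [147.25, 147.25, 180, 180, 180, 180, 180].

### API

Orientations are given as a 3x3 rotation matrix whose columns are the frame's x, y, z axes.
In Python, from rig import sensors, camera, camera_params, job gives the robot as it stands.
- The arm moves only by the tool jog_arm, never from a script. Its arguments are lists of equal length, an entry for each row: "linear": the shift along the world's x, y, z in m, a list of three; "angular": the turn, a rotation vector about the world's x, y, z in rad, a list of three; "fingers": the opening in per cent of the stroke, from 0 (shut) to 100 (fully open). A call has exactly 5 rows; each row is the pose to reach, as a shift and turn from the pose commanded when the call began; what a row does not reach only later rows make up. A row lasts 1/12 s, in which the tool goes at most 41.7 mm and 7.16 degrees, less where a joint would pass 70% of its speed; a pose out of reach is approached as far as the arm can. A call with a gripper value outside its range is refused whole. The fingers move at their own pace and stop on an object; "newtons" is the grip in N (left out, the last holds). Time passes only in rows, so rows that repeat a pose let the fingers close, or fill a call up. It gives the time, the measured TCP pose, the force and the opening at its end, in the units of the state.
- sensors.observe(): the state, without advancing time (a new reading comes with each control period).
- camera(name): name is "scene" or "top" or "wrist"; returns the picture (480x640x3 uint8, red, green, blue); there is no depth.
- camera_params(name): a dict with "fx", "fy", "cx", "cy" (pixels), "extrinsics" (4x4, takes a point from world to camera coordinates). Camera axes: x right, y down, z forward; pixel columns grow to the right and rows downward; lengths in m; the calibration is good to about 2 mm. A picture is of the moment at which its call begins: read the wrist's pose just before it. camera_params takes no time and is no camera call; for the wrist camera it gives the pose at the moment of the call.
- job.sign_off(): hands the job in, once; it reports no verdict.
The state is a dict: "time": time; "joints": joint angles; "joint_velocities": joint speeds; "tau": joint torques, N m; "ee_pos": TCP position; "tool_rot": TCP orientation; "wrist_force": force on the tool from outside, world axes, zero at the start; "wrist_torque": the same for the moment, N m; "grip_width": opening from 0.0 (shut) to 1.0 (fully open).
Only numpy, scipy, OpenCV 4.12 (cv2) and the standard library are available. Lean on these libraries where they do the work, as an engineer would, in place of code of your own. Each camera call takes 0.05 s, during which the arm holds its last target. There are 200 camera calls.

## Working session

There is one attempt and no reset: what is moved stays moved. The work goes in short steps, Python scripts to look and compute and a tool call to move; the robot and the scene stay as the last step left them, time stands still between calls to the robot, and variables do not carry over. Pictures are saved under pics/ and viewed, about 8 in all and at most 12, crops included, and the job is handed in when it is done.

Besides the shell and the picture viewer there is one more tool, called after "Request:" as a command line: name --argument value ..., lists and objects as JSON in quotes. jog_arm: Moves the arm, as the interface text tells. Its arguments: {"type":"object","properties":{"linear":{"type":"array"},"angular":{"type":"array"},"fingers":{"type":"array"},"newtons":{"type":"number"}},"required":["linear","angular","fingers"]}

```bash
mkdir -p pics; cat > h.py <<'E'
import numpy as np, cv2
from rig import sensors, camera, camera_params, job
def snap(n,f):
    p=camera_params(n); im=camera(n); cv2.imwrite(f'pics/{f}.png',im[:,:,::-1]); np.save(f'pics/{f}.npy',im); return im,p
def ray(p,uv):
    E=np.array(p['extrinsics']);R,t=E[:3,:3],E[:3,3]
    return -R.T@t, R.T@np.array([(uv[0]-p['cx'])/p['fx'],(uv[1]-p['cy'])/p['fy'],1])
def onz(p,uv,z):
    c,d=ray(p,uv); return c+d*(z-c[2])/d[2]
def proj(p,X):
    E=np.array(p['extrinsics']);q=E[:3,:3]@np.array(X)+E[:3,3]
    return np.array([p['cx']+p['fx']*q[0]/q[2],p['cy']+p['fy']*q[1]/q[2]])
def tri(a,b):
    (c1,d1),(c2,d2)=a,b
    s=np.linalg.lstsq(np.c_[d1,-d2],c2-c1,rcond=None)[0]
    return (c1+s[0]*d1+c2+s[1]*d2)/2, np.linalg.norm(c1+s[0]*d1-c2-s[1]*d2)
def blobs(im,lo,hi,amin=60):
    m=cv2.inRange(cv2.cvtColor(im,cv2.COLOR_RGB2HSV),lo,hi)
    n,l,s,c=cv2.connectedComponentsWithStats(m)
    return [(s[i][4],s[i][:4].tolist(),c[i].round(1).tolist(),cv2.minAreaRect(np.argwhere(l==i)[:,::-1].astype(np.float32))) for i in range(1,n) if s[i][4]>=amin]
E
python3 - <<'E'
from h import *
ims=[]
for n in('scene','top'):
    im,p=snap(n,n+'0'); ims.append(im)
    print(n,ray(p,(320,240)))
    for k,lo,hi in(('yel',(22,120,90),(35,255,255)),('red',(0,130,80),(8,255,255)),('red2',(172,130,80),(180,255,255))):
        for b in blobs(im,lo,hi): print(k,b)
print(sensors.observe())
E
```

```text
scene (array([ 0.9599102 , -0.21655329,  0.63044098]), array([-0.61562218,  0.35719974, -0.70250174]))
yel (np.int32(278), [368, 229, 24, 18], [379.4, 237.2], ((379.3999938964844, 237.2000274658203), (17.076295852661133, 19.60611915588379), 71.56504821777344))
red (np.int32(112), [210, 203, 11, 16], [215.0, 210.2], ((214.85850524902344, 210.2547149658203), (14.972299575805664, 8.10427188873291), 74.05460357666016))
red (np.int32(161), [297, 338, 15, 13], [304.0, 344.1], ((304.0, 344.0), (12.0, 14.0), 90.0))
top (array([0.44995605, 0.01006521, 0.93425401]), array([ 0.11635142,  0.03333674, -0.99268219]))
yel (np.int32(468), [246, 210, 25, 26], [258.3, 222.3], ((258.4117736816406, 222.35296630859375), (20.858062744140625, 23.283418655395508), 14.03624439239502))
red (np.int32(124), [390, 161, 13, 14], [396.6, 166.8], ((396.25006103515625, 166.75001525878906), (12.727920532226562, 12.020814895629883), 45.0))
red (np.int32(1079), [397, 235, 61, 31], [428.6, 248.8], ((426.4148864746094, 249.74205017089844), (60.20475769042969, 26.353191375732422), 5.355824947357178))
{'time': 0.1, 'joints': array([-59.23205163,  28.7490315 , -24.45509631,  88.88339552,
        12.651227  ,  65.22025834, -12.04902431]), 'joint_velocities': array([ 0.03562481, -0.06676809, -0.07791179, -0.20604217, -0.0797244 ,
       -0.0772035 ,  0.08755906]), 'tau': array([-1.09214897e-02, -5.70807266e+01, -5.83852977e+00, -2.81748050e+01,
        1.05145501e-02,  5.64825415e-03, -5.01312911e-07]), 'ee_pos': array([0.17560852, 0.6251483 , 0.20297301]), 'tool_rot': array([[-5.34134436e-04,  2.70334832e-01,  9.62766220e-01],
       [-1.64927031e-03,  9.62764809e-01, -2.70335351e-01],
       [-9.99998497e-01, -1.73225716e-03, -6.83906265e-05]]), 'wrist_force': array([-0.16637884, -0.28733732, -0.17102317]), 'wrist_torque': array([ 0.05826748,  0.01251273, -0.01311582]), 'grip_width': 0.9991383188137185}
```

View pics/scene0.png

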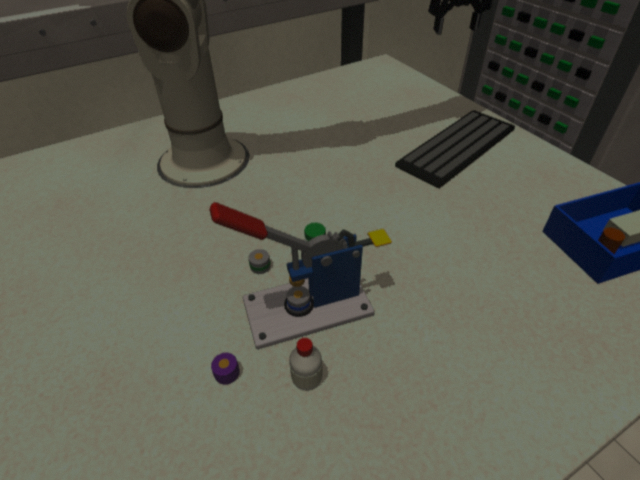

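View pics/top0.png

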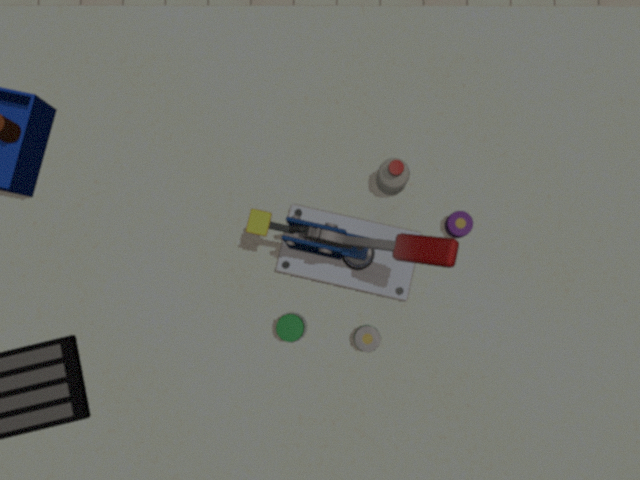

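Scene view: the yellow tab is at (379,237), the red grip at (238,220), the white bottle's red cap at (304,344) and the purple look-alike at (225,367). Top view: tab (258,222), grip (428,249), red cap (396,167), purple decoy (459,223), jar (290,327), spare cell (366,338). Only one thing is yellow and could be the tab. The red candidates are the grip and the cap, and I choose the long bar. Next I'll measure and take a close crop.

```bash
python3 - <<'E'
from h import *
T=np.load('pics/top0.npy');S=np.load('pics/scene0.npy');pt=camera_params('top');ps=camera_params('scene')
P,e=tri(ray(pt,(258.3,222.3)),ray(ps,(379.4,237.2))); print('pad tri',P,e,'onz',onz(pt,(258.4,222.35),.136))
# base plate mask in top
h=cv2.cvtColor(T,cv2.COLOR_RGB2HSV); print('plate hsv',h[282,340],'bench',h[380,200], h[222,380])
# plate corner screws by hand-> sub
for c in((298,213),(285,265),(399,291)): print('screw',onz(pt,c,.015))
for c in((291,205),(421,230),(407,300),(276,271)): print('corner',onz(pt,c,.015))
print('grip top', onz(pt,(428.6,248.8),.25))
# red in scene, darker
for lo,hi in(((0,130,40),(9,255,255)),((170,130,40),(180,255,255))): print(blobs(S,lo,hi)); print(blobs(T,lo,hi))
a=cv2.resize(T[190:310,230:480],None,fx=3.2,fy=3.2,interpolation=cv2.INTER_CUBIC)
b=cv2.resize(S[180:340,200:410],(800*1*210//400*1,320)) 
b=cv2.resize(S[190:300,200:410],(800,419))[:210*2]
o=np.clip(np.vstack([a[:384,:800],b[:216*2][:216*2]])*1.6,0,255).astype(np.uint8); o=cv2.resize(o,(596,600));cv2.imwrite('pics/crop0.png',o[:,:,::-1])
E
```

```text
pad tri [0.56781754 0.12240958 0.13146303] 0.001187389280763516 onz [0.56677659 0.12111949 0.136     ]
plate hsv [102  10 132] bench [ 36  10 128] [ 23   9 117]
screw [0.59993903 0.07607686 0.015     ]
screw [0.51801072 0.09473212 0.015     ]
screw [ 0.48007575 -0.0817951   0.015     ]
corner [0.61254721 0.08733013 0.015     ]
corner [ 0.57509977 -0.11594639  0.015     ]
corner [ 0.46646266 -0.09403507  0.015     ]
corner [0.50851403 0.1085213  0.015     ]
grip top [ 0.52133313 -0.09236114  0.25      ]
[(np.int32(1025), [210, 203, 58, 36], [237.6, 220.6], ((238.4178466796875, 220.71917724609375), (62.851097106933594, 18.14137840270996), 20.556047439575195)), (np.int32(234), [297, 338, 16, 18], [304.3, 346.5], ((304.5, 346.5), (17.0, 15.0), 90.0))]
[(np.int32(124), [390, 161, 13, 14], [396.6, 166.8], ((396.25006103515625, 166.75001525878906), (12.727920532226562, 12.020814895629883), 45.0)), (np.int32(1159), [397, 235, 61, 31], [428.2, 249.3], ((426.26922607421875, 249.34617614746094), (60.15684509277344, 27.163606643676758), 7.125016689300537))]
[]
[]
```

View pics/crop0.png

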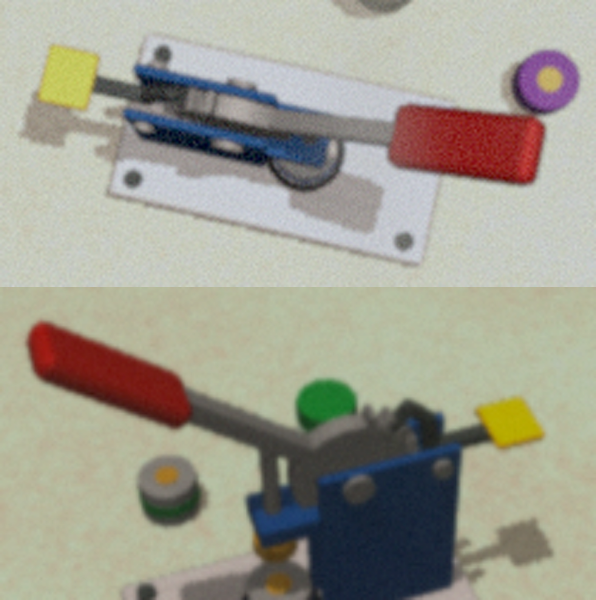

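The crop confirms the yellow tab and the long red bar on the clamp. The base-plate corners give a centre of (0.541,-0.003) and a +x heading of (0.193,0.981). They predict the pad at (0.565,0.121), against (0.567,0.121) measured, and the grip at (0.524,-0.091), against (0.521,-0.092). Next I close the fingers and move above the pad.

Request:
jog_arm --linear '[[0.024,-0.031,0.0],[0.048,-0.062,0.0],[0.072,-0.093,0.0],[0.096,-0.124,0.0],[0.12,-0.155,0.0]]' --angular '[[0,0,0.02],[0,0,0.04],[0,0,0.06],[0,0,0.08],[0,0,0.08]]' --fingers '[0,0,0,0,0]' --newtons 40

```text
time: 0.52
ee_pos: [0.2964, 0.4689, 0.2034]
tool_rot: [[-0.001, 0.191, 0.982], [-0.001, 0.982, -0.191], [-1.0, -0.001, -0.0]]
wrist_force: [1.1, 0.0, 0.8]
grip_width: 0.298
```

Request:
jog_arm --linear '[[0.024,-0.031,0.0],[0.048,-0.062,0.0],[0.072,-0.093,0.0],[0.096,-0.124,0.0],[0.12,-0.155,0.0]]' --angular '[[0,0,0],[0,0,0],[0,0,0],[0,0,0],[0,0,0]]' --fingers '[0,0,0,0,0]'

```text
time: 0.93
ee_pos: [0.4163, 0.3138, 0.2037]
tool_rot: [[-0.0, 0.193, 0.981], [-0.0, 0.981, -0.193], [-1.0, -0.0, -0.0]]
wrist_force: [0.9, 1.0, 0.5]
grip_width: -0.003
```

Request:
jog_arm --linear '[[0.024,-0.031,0.0],[0.048,-0.062,0.0],[0.072,-0.093,0.0],[0.096,-0.124,0.0],[0.12,-0.155,0.0]]' --angular '[[0,0,0],[0,0,0],[0,0,0],[0,0,0],[0,0,0]]' --fingers '[0,0,0,0,0]'

```text
time: 1.35
ee_pos: [0.5363, 0.1589, 0.2037]
tool_rot: [[-0.0, 0.192, 0.981], [-0.0, 0.981, -0.192], [-1.0, -0.0, -0.0]]
wrist_force: [0.5, 0.6, -0.1]
grip_width: -0.005
```

Request:
jog_arm --linear '[[0.015,-0.018,0.0],[0.03,-0.036,0.0],[0.03,-0.036,-0.02],[0.03,-0.036,-0.04],[0.03,-0.036,-0.055]]' --angular '[[0,0,0],[0,0,0],[0,0,0],[0,0,0],[0,0,0]]' --fingers '[0,0,0,0,0]'

```text
time: 1.77
ee_pos: [0.5652, 0.1238, 0.1471]
tool_rot: [[-0.002, 0.194, 0.981], [-0.0, 0.981, -0.194], [-1.0, -0.001, -0.002]]
wrist_force: [-0.7, -0.4, -1.4]
grip_width: -0.003
```

```bash
python3 - <<'E'
from h import *
print(sensors.observe()['ee_pos'],sensors.observe()['wrist_force'])
S,_=snap('scene','scene1')
o=cv2.resize(S[150:300,280:480],(800,600),interpolation=cv2.INTER_CUBIC);o=np.clip(o*1.6,0,255).astype(np.uint8)
cv2.imwrite('pics/c1.png',o[:,:,::-1])
E
```

```text
[0.56517907 0.12380891 0.14714752] [-0.73398823 -0.36443133 -1.41978938]
```

View pics/c1.png

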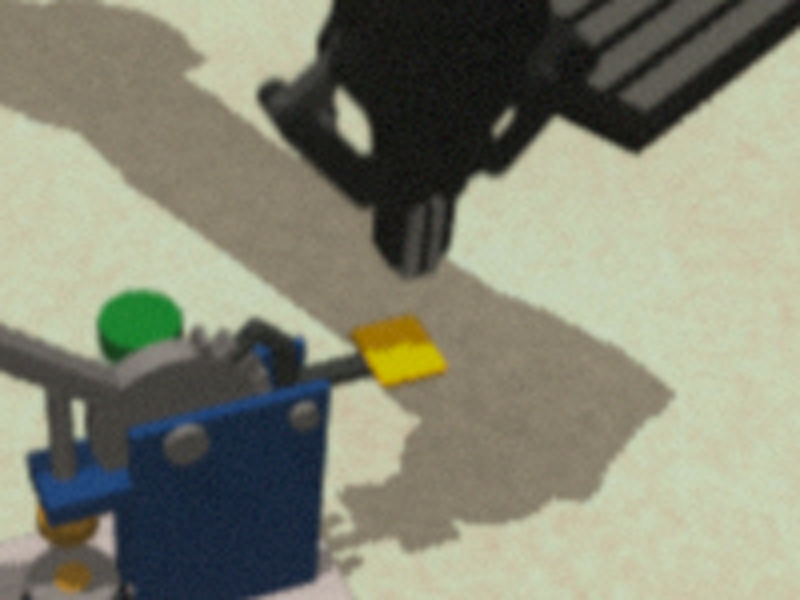

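The crop shows the fingertip at (415,275), 75 crop px above the pad's centre at (405,350). That looks like more than an 11 mm gap, so I'm checking the projection before I press.

```bash
python3 - <<'E'
from h import *
ps=camera_params('scene')
for X in((.5652,.1238,.1471),(.566,.121,.136),(.5652,.1238,.155),(.5652,.1238,.165)):
    print(X,(proj(ps,X)-[280,150])*4)
T,pt=snap('top','top1'); print(sensors.observe()['ee_pos'],blobs(T,(22,120,60),(35,255,255),20))
S,_=snap('scene','scene2')
a=cv2.resize(T[150:280,200:330],(400,400));b=cv2.resize(S[180:280,330:430],(400,400))
cv2.imwrite('pics/c2.png',np.clip(np.hstack([a,b])*1.6,0,255).astype(np.uint8)[:,:,::-1])
E
```

```text
(0.5652, 0.1238, 0.1471) [398.19009649 316.11547739]
(0.566, 0.121, 0.136) [391.565035   339.65294471]
(0.5652, 0.1238, 0.155) [399.8002044  301.70630452]
(0.5652, 0.1238, 0.165) [401.87520928 283.13667712]
[0.56301114 0.12390329 0.14566762] []
```

View pics/c2.png

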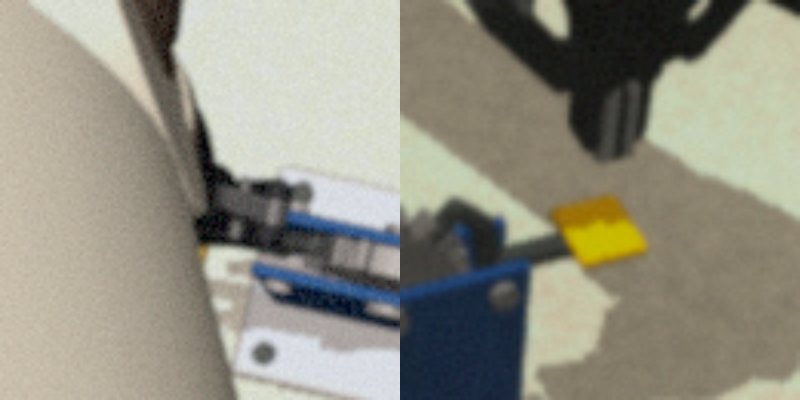

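```bash
python3 - <<'E'
from h import *
print(sensors.observe()['ee_pos'],sensors.observe()['joint_velocities'].round(2))
W,pw=snap('wrist','wrist1'); s=sensors.observe();print(s['ee_pos'])
print('cam',ray(pw,(320,240)))
for X in(s['ee_pos'],(.566,.121,.136)): print(proj(pw,X))
for b in blobs(W,(20,110,40),(36,255,255)): print(b)
cv2.imwrite('pics/w1b.png',np.clip(W*1.6,0,255).astype(np.uint8)[:,:,::-1])
E
```

```text
[0.56427434 0.12444572 0.1474315 ] [-0.22 -1.78 -0.24 -2.08 -0.15  0.55  0.08]
[0.56541248 0.12489332 0.14876923]
cam (array([0.4860781 , 0.14080566, 0.31750417]), array([ 0.29911809, -0.03431198, -0.95394807]))
[311.04385439 289.44623318]
[304.62318793 281.82494184]
(np.int32(370), [57, 60, 21, 24], [67.2, 71.3], ((67.25000762939453, 71.25000762939453), (23.33452033996582, 18.384777069091797), 45.0))
(np.int32(95), [126, 227, 16, 11], [132.6, 231.0], ((132.61537170410156, 230.42306518554688), (7.488452434539795, 15.531603813171387), 56.30992889404297))
(np.int32(2211), [282, 256, 53, 52], [307.0, 277.7], ((308.0, 281.5), (51.0, 52.0), 90.0))
```

View pics/w1b.png

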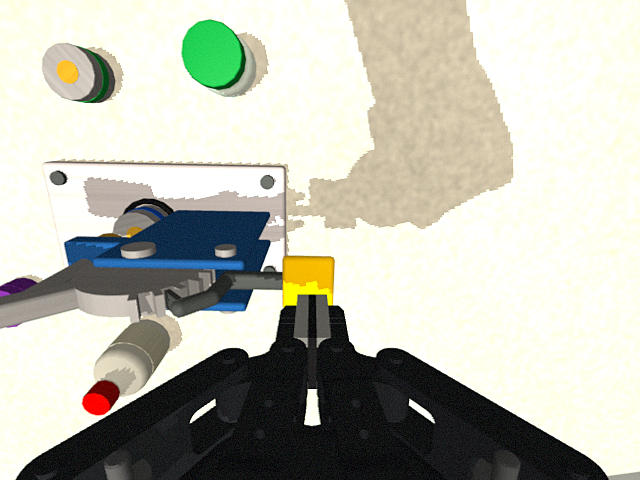

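The wrist view shows the fingertips at (312,300), squarely over the pad (284–333, 256–308). Laterally that's good, and the actual tip looks slightly higher than the nominal TCP. I'll descend on force feedback.

Request:
jog_arm --linear '[[0.001,-0.001,-0.002],[0.001,-0.001,-0.005],[0.001,-0.001,-0.008],[0.001,-0.001,-0.011],[0.001,-0.001,-0.014]]' --angular '[[0,0,0],[0,0,0],[0,0,0],[0,0,0],[0,0,0]]' --fingers '[0,0,0,0,0]'

```text
time: 2.38
ee_pos: [0.5669, 0.1239, 0.135]
tool_rot: [[0.001, 0.193, 0.981], [0.0, 0.981, -0.193], [-1.0, 0.0, 0.0]]
wrist_force: [0.1, -0.2, 0.1]
grip_width: 0.0
```

Request:
jog_arm --linear '[[0,0,-0.002],[0,0,-0.004],[0,0,-0.006],[0,0,-0.008],[0,0,-0.01]]' --angular '[[0,0,0],[0,0,0],[0,0,0],[0,0,0],[0,0,0]]' --fingers '[0,0,0,0,0]'

```text
time: 2.8
ee_pos: [0.5668, 0.1238, 0.1247]
tool_rot: [[0.0, 0.193, 0.981], [0.0, 0.981, -0.193], [-1.0, 0.0, 0.0]]
wrist_force: [-0.3, -0.6, 0.5]
grip_width: 0.002
```

```bash
python3 - <<'E'
from h import *
s=sensors.observe();print(s['ee_pos'],s['wrist_force'])
S,ps=snap('scene','scene3');W,pw=snap('wrist','wrist3')
for b in blobs(S,(20,120,50),(35,255,255)): print('S',b)
for b in blobs(W,(20,110,40),(36,255,255),1000): print('W',b)
print(proj(pw,s['ee_pos']),proj(ps,s['ee_pos']))
a=cv2.resize(W[200:350,220:420],(533,400),interpolation=cv2.INTER_CUBIC);b=cv2.resize(S[180:280,345:412],(267,400),interpolation=cv2.INTER_CUBIC)
cv2.imwrite('pics/c3.png',np.clip(np.hstack([a,b])*1.6,0,255).astype(np.uint8)[:,:,::-1])
E
```

```text
[0.5667555  0.1237839  0.12471396] [-0.31240744 -0.61896759  0.47352234]
S (np.int32(292), [368, 229, 24, 18], [379.2, 237.7], ((379.4245300292969, 237.23585510253906), (17.170068740844727, 20.74144172668457), 74.05460357666016))
W (np.int32(1971), [278, 266, 60, 48], [306.3, 283.9], ((307.5, 289.5), (47.0, 59.0), 90.0))
[310.01888482 287.47441956] [378.99694034 239.50348651]
```

View pics/c3.png

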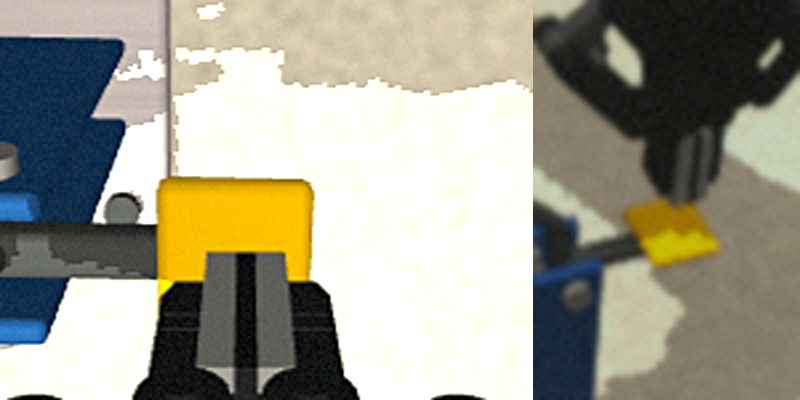

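```bash
python3 - <<'E'
from h import *
ps=camera_params('scene');pw=camera_params('wrist');pt=camera_params('top')
print('tip',tri(ray(ps,(384.4-1.5,230.7-2.3)),ray(pw,(312.6,294.5))), tri(ray(ps,(384.4,230.7)),ray(pw,(312.6,294.5))))
# pad corners in wrist: near edge row 180->, left 158 right 312 (crop)
for u,v in((158,180),(312,180)): print('pad corner',onz(pw,(220+u*.375,200+v*.375),.136))
W=np.load('pics/wrist3.npy')
# pad front-edge mid: triangulate with scene's blob corners
m=cv2.inRange(cv2.cvtColor(np.load('pics/scene3.npy'),cv2.COLOR_RGB2HSV),(20,120,50),(35,255,255))
c=max(cv2.findContours(m,0,2)[0],key=cv2.contourArea); print(cv2.approxPolyDP(c,3,True)[:,0].tolist())
m=cv2.inRange(cv2.cvtColor(np.load('pics/scene0.npy'),cv2.COLOR_RGB2HSV),(20,120,50),(35,255,255))
c=max(cv2.findContours(m,0,2)[0],key=cv2.contourArea); a=cv2.approxPolyDP(c,3,True)[:,0].tolist();print(a,[onz(ps,q,.136).round(4).tolist() for q in a])
E
```

```text
tip (array([0.56338848, 0.12852631, 0.14419636]), np.float64(0.005847132461849477)) (array([0.56575782, 0.12897152, 0.14058126]), np.float64(0.007762240786055814))
pad corner [0.54802354 0.11203194 0.136     ]
pad corner [0.55349185 0.14000163 0.136     ]
[[368, 232], [375, 246], [391, 242], [385, 231]]
[[368, 232], [375, 246], [391, 242], [383, 229]] [[0.5519, 0.1114, 0.136], [0.5841, 0.1021, 0.136], [0.5902, 0.1291, 0.136], [0.5591, 0.1365, 0.136]]
```

Triangulated, the physical tip is at about z 0.142, roughly 17 mm above the nominal TCP, and it is over the pad. I'll keep lowering on force; contact should come near a nominal z of 0.119.

Request:
jog_arm --linear '[[0,0,-0.002],[0,0,-0.004],[0,0,-0.006],[0,0,-0.008],[0,0,-0.01]]' --angular '[[0,0,0],[0,0,0],[0,0,0],[0,0,0],[0,0,0]]' --fingers '[0,0,0,0,0]'

```text
time: 3.32
ee_pos: [0.5667, 0.1238, 0.1147]
tool_rot: [[-0.0, 0.193, 0.981], [-0.0, 0.981, -0.193], [-1.0, -0.0, -0.0]]
wrist_force: [-0.1, 0.3, -0.2]
grip_width: -0.002
```

Request:
jog_arm --linear '[[0,0,-0.001],[0,0,-0.002],[0,0,-0.003],[0,0,-0.004],[0,0,-0.005]]' --angular '[[0,0,0],[0,0,0],[0,0,0],[0,0,0],[0,0,0]]' --fingers '[0,0,0,0,0]'

```text
time: 3.73
ee_pos: [0.5668, 0.1238, 0.1099]
tool_rot: [[0.0, 0.193, 0.981], [0.0, 0.981, -0.193], [-1.0, 0.0, 0.0]]
wrist_force: [0.1, -0.1, -0.0]
grip_width: 0.001
```

```bash
python3 - <<'E'
from h import *
s=sensors.observe();print(s['ee_pos'],s['wrist_force'],s['tau'].round(2),s['wrist_torque'])
S,ps=snap('scene','scene4');W,pw=snap('wrist','wrist4')
for b in blobs(S,(20,120,50),(35,255,255)): print('S',b)
for b in blobs(W,(20,110,40),(36,255,255),1000): print('W',b)
print(proj(pw,(.568,.122,.136)))
a=cv2.resize(W[200:350,220:420],(533,400),interpolation=cv2.INTER_CUBIC);b=cv2.resize(S[180:280,345:412],(267,400),interpolation=cv2.INTER_CUBIC)
cv2.imwrite('pics/c4.png',np.clip(np.hstack([a,b])*1.6,0,255).astype(np.uint8)[:,:,::-1])
E
```

```text
[0.56679174 0.12382349 0.10989385] [ 0.07023679 -0.13870854 -0.04439756] [ 1.000e-02 -5.243e+01 -2.020e+00 -2.421e+01  1.000e-02  3.000e-02
  0.000e+00] [-0.01853576 -0.0399986  -0.00233644]
S (np.int32(211), [368, 231, 24, 16], [378.9, 239.4], ((378.6499938964844, 240.05001831054688), (24.6657657623291, 13.597793579101562), 18.434946060180664))
W (np.int32(1533), [275, 277, 65, 52], [304.0, 291.3], ((307.0, 302.5), (51.0, 64.0), 90.0))
[306.43436885 314.19152753]
```

View pics/c4.png

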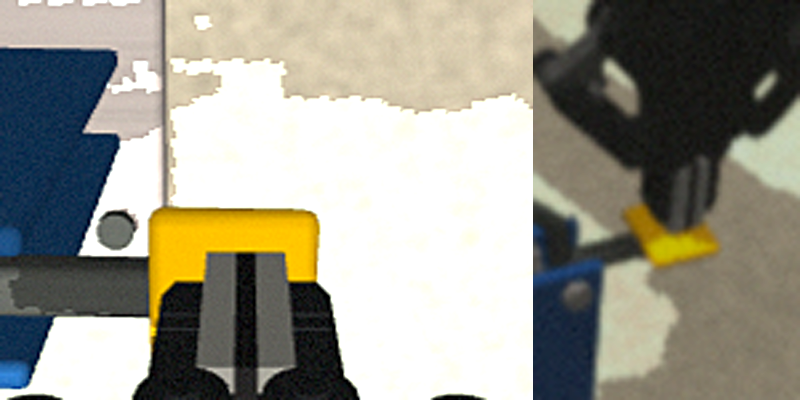

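The tip now just overlaps the pad: tip edge at scene crop (685,228), wrist crop y 252. The pad hasn't moved, so contact is imminent. I'm continuing in small steps.

Request:
jog_arm --linear '[[0,0,-0.001],[0,0,-0.002],[0,0,-0.003],[0,0,-0.004],[0,0,-0.005]]' --angular '[[0,0,0],[0,0,0],[0,0,0],[0,0,0],[0,0,0]]' --fingers '[0,0,0,0,0]'

```text
time: 4.25
ee_pos: [0.567, 0.1241, 0.1052]
tool_rot: [[0.001, 0.192, 0.981], [0.0, 0.981, -0.192], [-1.0, 0.001, 0.001]]
wrist_force: [-1.2, 0.9, 4.1]
grip_width: -0.001
```

Request:
jog_arm --linear '[[0,0,-0.001],[0,0,-0.002],[0,0,-0.003],[0,0,-0.004],[0,0,-0.005]]' --angular '[[0,0,0],[0,0,0],[0,0,0],[0,0,0],[0,0,0]]' --fingers '[0,0,0,0,0]'

```text
time: 4.67
ee_pos: [0.567, 0.1242, 0.1]
tool_rot: [[0.001, 0.192, 0.981], [0.001, 0.981, -0.192], [-1.0, 0.001, 0.0]]
wrist_force: [0.1, 1.8, 3.6]
grip_width: -0.002
```

Contact came at nominal z ≈ 0.107, at about 4 N, so the tip is roughly 28 mm behind the nominal TCP. Pressing on to the stop.

Request:
jog_arm --linear '[[0,0,-0.001],[0,0,-0.002],[0,0,-0.003],[0,0,-0.004],[0,0,-0.005]]' --angular '[[0,0,0],[0,0,0],[0,0,0],[0,0,0],[0,0,0]]' --fingers '[0,0,0,0,0]'

```text
time: 5.08
ee_pos: [0.5669, 0.1238, 0.0948]
tool_rot: [[0.0, 0.192, 0.981], [0.0, 0.981, -0.192], [-1.0, 0.0, 0.0]]
wrist_force: [1.4, 1.6, 2.9]
grip_width: -0.003
```

Request:
jog_arm --linear '[[0,0,-0.001],[0,0,-0.002],[0,0,-0.003],[0,0,-0.003],[0,0,-0.003]]' --angular '[[0,0,0],[0,0,0],[0,0,0],[0,0,0],[0,0,0]]' --fingers '[0,0,0,0,0]'

```text
time: 5.5
ee_pos: [0.5667, 0.1233, 0.0917]
tool_rot: [[-0.0, 0.193, 0.981], [-0.0, 0.981, -0.193], [-1.0, -0.0, -0.0]]
wrist_force: [0.6, 1.7, 1.2]
grip_width: -0.0
```

Request:
jog_arm --linear '[[0,0,-0.001],[0,0,-0.002],[0,0,-0.003],[0,0,-0.003],[0,0,-0.003]]' --angular '[[0,0,0],[0,0,0],[0,0,0],[0,0,0],[0,0,0]]' --fingers '[0,0,0,0,0]'

```text
time: 5.92
ee_pos: [0.5667, 0.123, 0.0892]
tool_rot: [[-0.0, 0.193, 0.981], [-0.001, 0.981, -0.193], [-1.0, -0.001, -0.0]]
wrist_force: [0.1, -1.5, 6.0]
grip_width: 0.003
```

```bash
python3 - <<'E'
from h import *
s=sensors.observe();print(s['ee_pos'],s['wrist_force'])
S,ps=snap('scene','scene5');W,pw=snap('wrist','wrist5')
for b in blobs(S,(20,120,50),(35,255,255),20): print('S',b)
a=cv2.resize(W[200:350,220:420],(533,400),interpolation=cv2.INTER_CUBIC);b=cv2.resize(S[180:280,345:412],(267,400),interpolation=cv2.INTER_CUBIC)
cv2.imwrite('pics/c5.png',np.clip(np.hstack([a,b])*1.6,0,255).astype(np.uint8)[:,:,::-1])
E
```

```text
[0.5667092  0.12298522 0.08919917] [ 0.1437077  -1.53757444  6.02839154]
S (np.int32(173), [366, 239, 23, 16], [376.9, 248.0], ((376.0000305175781, 248.00003051757812), (25.93838882446289, 10.733125686645508), 26.56505012512207))
S (np.int32(21), [220, 361, 7, 6], [223.1, 363.5], ((223.30003356933594, 363.4000244140625), (5.366562843322754, 4.919349670410156), 26.56505012512207))
```

View pics/c5.png

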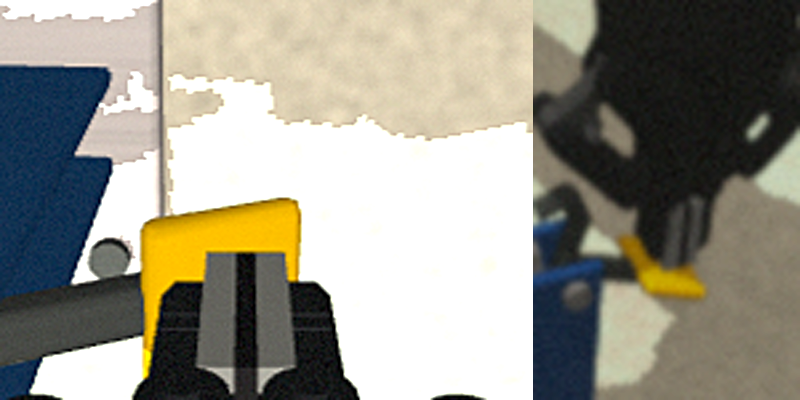

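The tab is clearly tilted down and the force is rising (6 N). A little more confirms the stop.

Request:
jog_arm --linear '[[0,0,-0.001],[0,0,-0.002],[0,0,-0.002],[0,0,-0.002],[0,0,-0.002]]' --angular '[[0,0,0],[0,0,0],[0,0,0],[0,0,0],[0,0,0]]' --fingers '[0,0,0,0,0]'

```text
time: 6.43
ee_pos: [0.5669, 0.1229, 0.0886]
tool_rot: [[0.0, 0.193, 0.981], [-0.001, 0.981, -0.193], [-1.0, -0.001, 0.001]]
wrist_force: [-3.9, -2.7, 15.5]
grip_width: 0.0
```

The stop is reached at 15 N, so I back off straight up and go over to the grip.

Request:
jog_arm --linear '[[0,0,0.025],[0,0,0.065],[0,0,0.105],[0,0,0.145],[0,0,0.185]]' --angular '[[0,0,0],[0,0,0],[0,0,0],[0,0,0],[0,0,0]]' --fingers '[0,0,0,0,0]'

```text
time: 6.85
ee_pos: [0.5655, 0.1234, 0.2729]
tool_rot: [[-0.002, 0.193, 0.981], [-0.001, 0.981, -0.193], [-1.0, -0.001, -0.002]]
wrist_force: [1.4, -0.6, 0.2]
grip_width: -0.001
```

Request:
jog_arm --linear '[[-0.007,-0.035,0.005],[-0.014,-0.07,0.01],[-0.021,-0.105,0.015],[-0.028,-0.14,0.015],[-0.035,-0.175,0.015]]' --angular '[[0,0,0],[0,0,0],[0,0,0],[0,0,0],[0,0,0]]' --fingers '[0,0,0,0,0]'

```text
time: 7.27
ee_pos: [0.5306, -0.0528, 0.2867]
tool_rot: [[-0.001, 0.192, 0.981], [-0.0, 0.981, -0.192], [-1.0, -0.0, -0.001]]
wrist_force: [0.8, -0.2, -0.3]
grip_width: -0.004
```

Request:
jog_arm --linear '[[-0.003,-0.015,0.0],[-0.006,-0.03,0.0],[-0.006,-0.03,-0.01],[-0.006,-0.03,-0.02],[-0.006,-0.03,-0.02]]' --angular '[[0,0,0],[0,0,0],[0,0,0],[0,0,0],[0,0,0]]' --fingers '[0,0,0,0,0]'

```text
time: 7.68
ee_pos: [0.5239, -0.0795, 0.2636]
tool_rot: [[-0.005, 0.191, 0.982], [0.001, 0.982, -0.191], [-1.0, 0.0, -0.005]]
wrist_force: [-0.6, -0.2, 0.1]
grip_width: -0.0
```

```bash
python3 - <<'E'
from h import *
s=sensors.observe();print(s['ee_pos'],s['wrist_force'])
S,ps=snap('scene','scene6');W,pw=snap('wrist','wrist6')
m=cv2.inRange(cv2.cvtColor(S,cv2.COLOR_RGB2HSV),(20,120,50),(35,255,255))
c=max(cv2.findContours(m,0,2)[0],key=cv2.contourArea); print(cv2.approxPolyDP(c,2,True)[:,0].tolist())
a=cv2.resize(W,(427,320),interpolation=cv2.INTER_AREA);b=cv2.resize(S[150:310,190:410],(440,320),interpolation=cv2.INTER_CUBIC)[:,:373+67]
o=np.hstack([a,b]);o=cv2.resize(o,(800,295))
cv2.imwrite('pics/c6.png',np.clip(o*1.6,0,255).astype(np.uint8)[:,:,::-1])
E
```

```text
[ 0.5238511  -0.07951787  0.26359214] [-0.62676923 -0.20605465  0.1375265 ]
[[366, 240], [374, 253], [387, 253], [380, 240]]
```

View pics/c6.png

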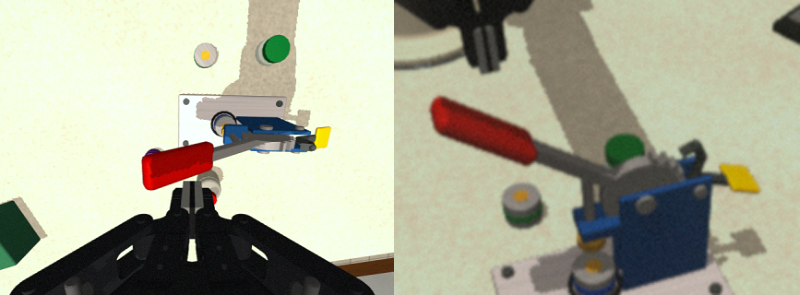

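The pawl tab stays tilted down at (740,178). The tip hangs at (488,70), above the middle of the grip at (485,130), and the arm is still up. I'm descending onto the grip.

Request:
jog_arm --linear '[[0,0,-0.008],[0,0,-0.016],[0,0,-0.024],[0,0,-0.03],[0,0,-0.036]]' --angular '[[0,0,0],[0,0,0],[0,0,0],[0,0,0],[0,0,0]]' --fingers '[0,0,0,0,0]'

```text
time: 8.2
ee_pos: [0.5254, -0.081, 0.2299]
tool_rot: [[-0.001, 0.192, 0.981], [0.0, 0.981, -0.192], [-1.0, -0.0, -0.001]]
wrist_force: [-0.1, 0.1, -0.0]
grip_width: 0.004
```

Request:
jog_arm --linear '[[0,0,-0.003],[0,0,-0.006],[0,0,-0.009],[0,0,-0.012],[0,0,-0.015]]' --angular '[[0,0,0],[0,0,0],[0,0,0],[0,0,0],[0,0,0]]' --fingers '[0,0,0,0,0]'

```text
time: 8.62
ee_pos: [0.5259, -0.0813, 0.2159]
tool_rot: [[0.001, 0.193, 0.981], [-0.0, 0.981, -0.193], [-1.0, 0.0, 0.001]]
wrist_force: [0.2, -0.3, -0.8]
grip_width: -0.002
```

Request:
jog_arm --linear '[[0,-0.002,-0.004],[-0.001,-0.005,-0.008],[-0.001,-0.008,-0.012],[-0.002,-0.011,-0.016],[-0.003,-0.013,-0.02]]' --angular '[[0,0,0],[0,0,0],[0,0,0],[0,0,0],[0,0,0]]' --fingers '[0,0,0,0,0]'

```text
time: 9.03
ee_pos: [0.5234, -0.0951, 0.196]
tool_rot: [[0.002, 0.193, 0.981], [-0.001, 0.981, -0.193], [-1.0, -0.0, 0.002]]
wrist_force: [1.3, -0.3, 4.6]
grip_width: -0.002
```

Request:
jog_arm --linear '[[0,-0.002,-0.004],[-0.001,-0.004,-0.008],[-0.001,-0.006,-0.012],[-0.002,-0.008,-0.016],[-0.002,-0.01,-0.02]]' --angular '[[0,0,0],[0,0,0],[0,0,0],[0,0,0],[0,0,0]]' --fingers '[0,0,0,0,0]'

```text
time: 9.45
ee_pos: [0.5207, -0.1046, 0.1756]
tool_rot: [[0.0, 0.193, 0.981], [-0.0, 0.981, -0.193], [-1.0, -0.0, 0.0]]
wrist_force: [0.3, -0.9, 4.5]
grip_width: -0.002
```

The arm is moving at about 4.5 N.

Request:
jog_arm --linear '[[0,-0.002,-0.005],[-0.001,-0.004,-0.01],[-0.001,-0.006,-0.015],[-0.002,-0.008,-0.02],[-0.002,-0.009,-0.025]]' --angular '[[0,0,0],[0,0,0],[0,0,0],[0,0,0],[0,0,0]]' --fingers '[0,0,0,0,0]'

```text
time: 9.87
ee_pos: [0.5187, -0.1137, 0.1504]
tool_rot: [[0.0, 0.193, 0.981], [-0.0, 0.981, -0.193], [-1.0, -0.0, 0.0]]
wrist_force: [-0.5, -1.6, 3.5]
grip_width: 0.002
```

Request:
jog_arm --linear '[[0,-0.001,-0.005],[0,-0.002,-0.01],[0,-0.003,-0.015],[-0.001,-0.004,-0.02],[-0.001,-0.005,-0.025]]' --angular '[[0,0,0],[0,0,0],[0,0,0],[0,0,0],[0,0,0]]' --fingers '[0,0,0,0,0]'

```text
time: 10.28
ee_pos: [0.5177, -0.1181, 0.1254]
tool_rot: [[0.0, 0.192, 0.981], [0.0, 0.981, -0.192], [-1.0, 0.0, 0.0]]
wrist_force: [0.2, -0.7, 3.5]
grip_width: 0.003
```

Request:
jog_arm --linear '[[0,0,-0.003],[0,0,-0.006],[0,0,-0.009],[0,0,-0.011],[0,0,-0.013]]' --angular '[[0,0,0],[0,0,0],[0,0,0],[0,0,0],[0,0,0]]' --fingers '[0,0,0,0,0]'

```text
time: 10.7
ee_pos: [0.5175, -0.1188, 0.1128]
tool_rot: [[-0.0, 0.193, 0.981], [-0.0, 0.981, -0.193], [-1.0, -0.001, -0.0]]
wrist_force: [-0.9, -3.9, 6.2]
grip_width: -0.003
```

Force is rising as the contact spring loads. I'll take small steps to the stop.

Request:
jog_arm --linear '[[0,0,-0.001],[0,0,-0.002],[0,0,-0.003],[0,0,-0.004],[0,0,-0.004]]' --angular '[[0,0,0],[0,0,0],[0,0,0],[0,0,0],[0,0,0]]' --fingers '[0,0,0,0,0]'

```text
time: 11.12
ee_pos: [0.5176, -0.1187, 0.1091]
tool_rot: [[-0.0, 0.193, 0.981], [-0.0, 0.981, -0.193], [-1.0, -0.0, -0.0]]
wrist_force: [-0.9, -3.3, 5.5]
grip_width: 0.001
```

Request:
jog_arm --linear '[[0,0,-0.001],[0,0,-0.002],[0,0,-0.002],[0,0,-0.002],[0,0,-0.002]]' --angular '[[0,0,0],[0,0,0],[0,0,0],[0,0,0],[0,0,0]]' --fingers '[0,0,0,0,0]'

```text
time: 11.53
ee_pos: [0.5177, -0.1187, 0.1089]
tool_rot: [[0.0, 0.193, 0.981], [-0.001, 0.981, -0.193], [-1.0, -0.001, 0.0]]
wrist_force: [-6.5, -2.4, 20.7]
grip_width: 0.002
```

The stop was reached at nominal z 0.109 (real about 0.137, expected 0.138) with 21 N. Retracting and checking.

Request:
jog_arm --linear '[[0,0,0.015],[0,0,0.045],[0,0,0.08],[0,0,0.12],[0,0,0.15]]' --angular '[[0,0,0],[0,0,0],[0,0,0],[0,0,0],[0,0,0]]' --fingers '[0,0,0,0,0]'

```text
time: 11.95
ee_pos: [0.5179, -0.1166, 0.2591]
tool_rot: [[0.001, 0.191, 0.982], [0.002, 0.982, -0.191], [-1.0, 0.002, 0.0]]
wrist_force: [1.0, -0.5, 0.3]
grip_width: -0.002
```

Request:
jog_arm --linear '[[0,0,0.01],[0,0,0.02],[0,0,0.02],[0,0,0.02],[0,0,0.02]]' --angular '[[0,0,0],[0,0,0],[0,0,0],[0,0,0],[0,0,0]]' --fingers '[0,0,0,0,0]'

```text
time: 12.37
ee_pos: [0.5165, -0.1176, 0.2749]
tool_rot: [[-0.004, 0.192, 0.981], [0.001, 0.981, -0.192], [-1.0, 0.0, -0.004]]
wrist_force: [0.4, -0.6, -0.7]
grip_width: -0.002
```

```bash
python3 - <<'E'
from h import *
s=sensors.observe();print(s['ee_pos'],s['wrist_force'])
S,ps=snap('scene','scene7')
m=cv2.inRange(cv2.cvtColor(S,cv2.COLOR_RGB2HSV),(20,120,50),(35,255,255))
c=max(cv2.findContours(m,0,2)[0],key=cv2.contourArea); print(cv2.approxPolyDP(c,2,True)[:,0].tolist())
b=max(blobs(S,(0,130,40),(9,255,255)));print(b)
# expected grip middle when level: hinge-0.165u (or 157.5 body mid), z .13
print(proj(ps,(.547-.1575*.193,.026-.1575*.981,.132)))
o=cv2.resize(S[180:400,180:420],(640,587),interpolation=cv2.INTER_CUBIC)
cv2.imwrite('pics/c7.png',np.clip(o*1.6,0,255).astype(np.uint8)[:,:,::-1])
E
```

```text
[ 0.51652444 -0.11764239  0.27485504] [ 0.37331647 -0.59855077 -0.71579368]
[[366, 240], [374, 253], [387, 253], [380, 240]]
(np.int32(1062), [195, 264, 58, 31], [222.6, 278.8], ((223.11859130859375, 278.6212463378906), (19.18406867980957, 57.72047805786133), 75.3791275024414))
[223.2751145  278.08311916]
```

View pics/c7.png

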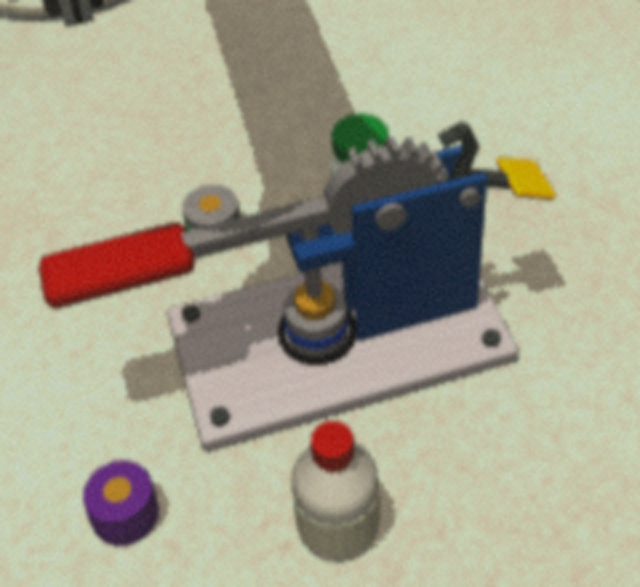

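The arm is level: the grip is at (222.6,278.8), against (223.3,278.1) predicted. The brass head sits on the cell at (315,300), the pawl tab is unchanged and still down, and the bystanders look in place. Handing in.

```bash
python3 -c "
from rig import job
print(job.sign_off())"
```

```text
the job is handed in; nothing more can be done
None
```

The job is done and handed in at about 12.4 s of the 40 s allowed; sign-off gives no verdict. I pressed the yellow pawl tab down to its stop (about 15 N), then pushed the red grip down its arc to the stop (3.5–6 N on the way, about 21 N at the end). I then lifted the closed fingers well clear.

**Last checks:**
- **Arm:** it is level, with the grip seen within about 1 px of the place predicted for the lower stop.
- **Pawl:** the tab's outline stayed the same before and after the arm push, so it is still pressed down. I did not measure the pawl's angle itself.
- **Cell and contact head:** the picture shows the brass head on the cell and the cell upright in its ring. I could not measure the 3 mm spring travel directly; it is inferred from the arm reaching its stop.
- **Robot and bystanders:** the wrist force is close to zero, so the robot touches nothing. The bystanders look unmoved by eye, not measured.

**One disagreement:** the shut fingertips lay about 28 mm behind the reported TCP. It showed in the pictures before contact, so I took both contacts by force rather than by the nominal height.

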